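# Unlock the condiment carousel and hold the syrup jug at the front

### The arm

A 6-joint arm with a two-finger parallel gripper is mounted at the origin on a cart in front of the work surface, level with it; the furniture and walls round the work are solid. World frame = base frame: x ahead of the robot, y to its left, z up, the work surface at z = 0. Lengths are in m, angles in rad, forces in N, time in s.
With the tool pointing down it reaches from about 0.275 to 0.725 m from the base axis. Payload 15.9 kg.
Tool frame: the origin (TCP) lies at the very end of the fingers, on their centre line; the grasp point (between the pads) lies 19 mm behind it; z points along the fingers, y is the line along which they close (so a half turn about z gives the same grasp; the last joint's range is limited). The gripper opens to 85 mm and grips with 20 to 120 N. Pads are 22 mm wide; open, the fingers measure 114 mm over their backs; the gripper's body (76 mm by 85 mm) begins 54 mm behind the grasp point. The pads swing forward as they close: fully open they stand 13 mm farther back than shut.
Start: joints at [-1.31, 0.213, -0.034, 1.323, 0, 1.571], TCP at [0.129, -0.483, 0.231] pointing down, gripper open.
Joint ranges: [-2.98, 2.98], [-0.74, 1.72], [-1.14, 1.35], [-2.1, 2.04], [-1.57, 1.44], [-3.14, 3.14]. Speed limits (rad/s): [1.89, 1.89, 2.39, 2.57, 3.14, 3.14].

### API

Orientations are given as a unit quaternion [w, x, y, z].
In Python, from station import telemetry, cams, job_done gives the robot as it stands.
- The arm moves only by the tool jog_arm, never from a script. Its argument "plan" is a list of rows, each a list of 4 numbers: the shift along the world's x, y, z in m, then the turn about the world's z in rad. In form: [[tx, ty, tz, turn], ...]. A call has 1 to 12 rows; each row is the pose to reach, as a shift and turn from the pose commanded when the call began; what a row does not reach only later rows make up. A row lasts 1/12 s, in which the tool goes at most 41.7 mm and 7.16 degrees, less where a joint would pass 70% of its speed; a pose out of reach is approached as far as the arm can. A call with a gripper value outside its range is refused whole. "claw" is the finger opening in m, from 0 to 0.0854, set as the call begins (left out, the last holds). The fingers move at their own pace and stop on an object; the grip force is fixed at half the most. Time passes only in rows, so rows that repeat a pose let the fingers close. It gives the time, the measured TCP pose, the force, the opening and the grip force at its end, in the units of the state.
- telemetry.get_state(): the state, without advancing time (a new reading comes with each control period).
- cams.read_camera(name): name is "side" or "top" or "wrist"; returns a dict with "pixels" (384x512x3 uint8, blue, green, red), "range_z" (384x512 float32, m along the optical axis (not along the pixel's ray), 0 where there is no reading), "fx", "fy", "cx", "cy" (pixels), "rvec" (rotation vector, rad) and "tvec" (3), from world to camera coordinates, as OpenCV has them; the wrist camera has in their place "tool_from_camera" (4x4, takes a point from camera to tool coordinates, whose origin is the TCP and whose axes are the flange's). Camera axes: x right, y down, z forward; pixel columns grow to the right and rows downward; lengths in m; the calibration is good to about 2 mm. A picture is of the moment at which its call begins: read the wrist's pose just before it.
- job_done(): hands the job in; it is judged then, once.
The state is a dict: "time_s": time; "qpos": joint angles; "qd": joint speeds; "tau": joint torques, N m; "ee_pos": TCP position; "tool_rot": TCP orientation; "contact_force": force on the tool from outside, world axes, zero at the start; "torque": the same for the moment, N m; "width": opening from 0.0 (shut) to 1.0 (fully open); "gripper_force": force on a finger pad.
Only numpy, scipy, OpenCV 4.12 (cv2) and the standard library are available. Lean on these libraries where they do the work, as an engineer would, in place of code of your own. Each camera call takes 0.05 s, during which the arm holds its last target. There are 200 camera calls.

### The job

The condiment carousel is locked by a flat stop plate: slide the plate straight up out of its slotted bracket by its top edge and put it in the clear plastic tub. Then turn the carousel by its centre handle until the syrup jug's black handle stands in line with the pointer on the carousel's foot, and hold it still there: finish with the gripper still closed on the centre handle, without letting go. Leave the tumbler, the sauce bottle and the lone shaker on the worktop where they are.

Things in the scene. Friction and masses are not known exactly. Their poses are not given: they have to be found in the camera images.
- carousel_base: Fixed grey foot of the carousel, a disc 236 mm across, 18 mm high; it cannot move. Origin: on the turning axis, at worktop height. z up; -x is its front, where the pointer sticks out; +y is the side where an arm carries the slotted bracket.
- pointer_tip (a point): Tip of the pointer at the front of the carousel's foot, 185 mm from the turning axis, 12 mm above the worktop.
- turntable (a joint): Angle of the turntable on its foot (rad), growing anticlockwise seen from above; no end stops or spring, light friction (0.1 N m), stays where it is left. At -1.60 (or a full turn more or less) the jug's handle is in line with the pointer.
- jug_grip (a point): Middle of the black handle of the syrup jug (glass jug 131 mm tall with a lid, the only jug on the carousel, fixed to the tray with its handle pointing outward). The point is 135 mm from the turning axis and 102 mm above the worktop; the top of the jug is 163 mm above the worktop.
- carousel_handle: Steel grip bar on the centre post of the carousel, fixed to the turntable: 48 mm long (its x), 12 mm thick (its y), 46 mm tall (its z). Origin: centre of its underside, on the turning axis, 162 mm above the worktop; top 208 mm above the worktop. Grip it across its thickness.
- stop_plate: Loose flat aluminium stop plate, 5 mm thick (its x), 56 mm wide (its y), 115 mm tall (its z), 50 to 100 g. Origin: centre of its lower edge. At the start it stands upright in the bracket on the gap floor, top edge 127 mm above the worktop; lift it by more than 40 mm to clear the cheeks.
- clear_tub: Clear open plastic tub, 127 mm (its x) by 193 mm (its y) at the rim, 84 mm high, loose. Origin: centre of its underside. Stands to the left of the carousel.
- tumbler: Bystander: clear glass tumbler, 80 mm across, 91 mm tall, origin at the centre of its underside.
- sauce_bottle: Bystander: sauce bottle, 47 by 78 mm, 188 mm tall, origin at the centre of its underside.
- shaker_c: Bystander: round shaker standing alone on the worktop right of the carousel, 44 mm across, 90 mm tall, origin at the centre of its underside.
- slot_floor (a point): Middle of the floor of the bracket's slot, 180 mm from the turning axis, 12 mm above the worktop. The bracket: two upright cheeks 44 mm long (along the foot's y), tops 52 mm above the worktop, 8 mm gap between them (across the foot's x), outer end closed by a wall, open at the top.
- tray_centre (a point): Centre of the top of the steel turntable tray, 280 mm across, 32 mm above the worktop. Fixed to it, 90 degrees apart: syrup jug, two round shakers (90 mm tall), tea box (100 mm tall). Two rim lugs reach 163 mm from the axis; the stop plate stands between them and limits turning (at most about 2 rad of play one way) until it is out.
Mind the look-alikes: they are no part of the job. Of the things that look like the stop_plate, the largest one is meant.

How it is judged:
On the way, in this order (a step that is already met when the one before it is completed fails the run):
1. the stop plate is lifted clear of its bracket in the fingers (z of stop_plate in the frame of carousel_base above 0.055 m and contact force between the fingers and stop_plate above 0.5 N), for 0.1 s.
2. the stop plate is in the clear tub and let go (x of stop_plate in the frame of clear_tub between -0.062 and 0.062 m and y of stop_plate in the frame of clear_tub between -0.095 and 0.095 m and z of stop_plate in the frame of clear_tub below 0.07 m and contact force between the fingers and stop_plate below 0.1 N), for 0.2 s.
At the end, for the whole second after the job is handed in: Jug handle's middle within 15 mm sideways of the line from the turning axis to the pointer, on that side; turntable still, its centre handle gripped with over 3 N; stop plate at rest in the upright clear tub, the middle of its lower edge inside the rim and under 70 mm (x of jug_grip in the frame of carousel_base below -0.1 m and y of jug_grip in the frame of carousel_base between -0.015 and 0.015 m and velocity of joint turntable between -0.05 and 0.05 rad/s and contact force between the fingers and carousel_handle above 3 N and x of stop_plate in the frame of clear_tub between -0.062 and 0.062 m and y of stop_plate in the frame of clear_tub between -0.095 and 0.095 m and z of stop_plate in the frame of clear_tub below 0.07 m and linear speed of stop_plate below 0.03 m/s and angle between clear_tub's own z axis and vertical below 0.15 rad and height (world z) of clear_tub below 0.02 m); the arm keeps its last pose, push and grip.
It fails at once if the tumbler, sauce bottle or lone shaker is pushed more than 30 mm or tipped over (distance of any of tumbler, sauce_bottle, shaker_c from where it was at the start of the episode above 0.03 m or angle between any of tumbler, sauce_bottle, shaker_c's own z axis and vertical above 0.5 rad).
It also fails if it takes over 61 s, if anything falls off the work surface, if the arm or the gripper's body presses on something with over 40 N, if the wrist force passes 120 N, or if a joint passes its speed limit or range.

## Working session

There is one attempt and no reset: what is moved stays moved. The work goes in short steps, Python scripts to look and compute and a tool call to move; the robot and the scene stay as the last step left them, time stands still between calls to the robot, and variables do not carry over. Pictures are saved under pics/ and viewed, at most 10 in all, crops included, and the job is handed in when it is done.

Besides the shell and the picture viewer there is one more tool, called after "Call:" as a command line: name --pt "numbers of a row" for each row, then --argument value for the rest. jog_arm: Moves the arm, as the interface text tells. Its arguments: {"type":"object","properties":{"plan":{"type":"array"},"claw":{"type":"number"}},"required":["plan"]}

```bash
mkdir -p pics
cat > h.py <<'E'
import numpy as np, cv2
from station import telemetry, cams, job_done
def grab(name):
    s=telemetry.get_state(); c=cams.read_camera(name); c['s']=s
    K=np.array([[c['fx'],0,c['cx']],[0,c['fy'],c['cy']],[0,0,1]]); c['K']=K
    if name!='wrist':
        R=cv2.Rodrigues(np.array(c['rvec'],float))[0]; t=np.array(c['tvec'],float).ravel()
        c['R']=R.T; c['o']=-R.T@t
    else:
        q=s['tool_rot']; from scipy.spatial.transform import Rotation as Ro
        T=np.eye(4); T[:3,:3]=Ro.from_quat([q[1],q[2],q[3],q[0]]).as_matrix(); T[:3,3]=s['ee_pos']
        W=T@np.array(c['tool_from_camera']); c['R']=W[:3,:3]; c['o']=W[:3,3]
    return c
def cloud(c):
    v,u=np.mgrid[:384,:512]; z=c['range_z']
    p=np.stack([(u-c['cx'])/c['fx']*z,(v-c['cy'])/c['fy']*z,z],-1)
    P=p@c['R'].T+c['o']; P[z==0]=np.nan; return P
def ray_at(c,u,v,h):
    d=c['R']@np.array([(u-c['cx'])/c['fx'],(v-c['cy'])/c['fy'],1]); return c['o']+d*(h-c['o'][2])/d[2]
E
python3 - <<'E'
from h import *
for n in('top','side'):
    c=grab(n); print(n,c['o'].round(3),c['R'].round(2).tolist()); cv2.imwrite(f'pics/{n}0.png',c['pixels'])
    np.save(f'{n}0.npy',cloud(c))
s=telemetry.get_state(); print(s)
E
```

```text
top [ 0.35  -0.007  1.718] [[0.01, -0.99, 0.12], [-1.0, -0.01, 0.01], [-0.01, -0.12, -0.99]]
side [ 1.562 -0.178  1.186] [[0.17, 0.7, -0.69], [0.99, -0.11, 0.13], [0.02, -0.7, -0.71]]
{'time_s': 0.1, 'qpos': array([-1.31001359e+00,  2.13310757e-01, -3.49890382e-02,  1.32351852e+00,
       -2.70893664e-05,  1.57079526e+00]), 'qd': array([-0.00032204, -0.00110698,  0.00196047, -0.00056021, -0.00169102,
        0.00010776]), 'tau': array([ 1.74821365e-03, -6.87249041e+01,  4.87807596e+01,  1.22247500e-02,
        3.18248231e-04, -3.39877579e-05]), 'ee_pos': array([ 0.12882891, -0.48279187,  0.23086665]), 'tool_rot': array([-5.04893085e-04,  9.91510883e-01,  1.30022718e-01, -7.98697237e-05]), 'contact_force': array([ 0.75252398, -0.49886801,  0.77174848]), 'torque': array([ 0.01496177, -0.02344412, -0.00548834]), 'gripper_force': 0.0, 'width': 1.0002474524108984}
```

View pics/top0.png

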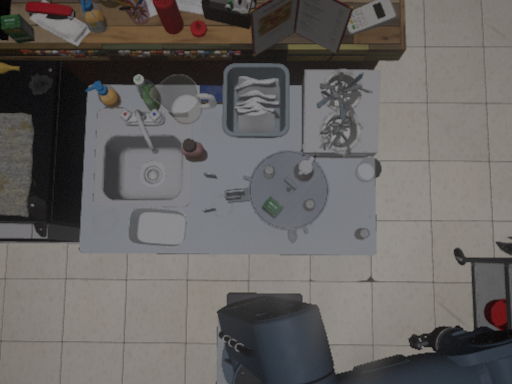

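View pics/side0.png

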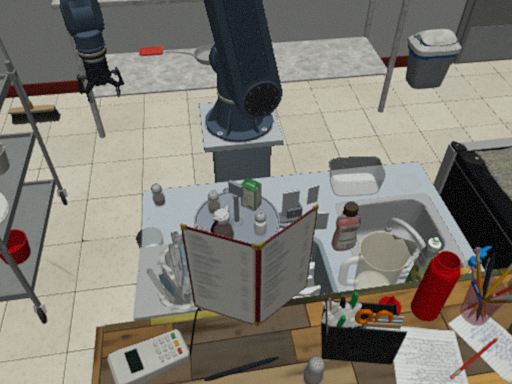

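The top view shows the carousel (289,189), with the pointer at (292,236) and the bracket arm with a plate at (236,195). The plates that look alike are at (210,176) and (210,210), and the tub is at (160,228). I'll enlarge it to confirm and measure.

Run:
```python
from h import *
a=cv2.imread('pics/top0.png')[140:260,120:390]; b=cv2.imread('pics/side0.png')[140:270,130:390]
a=cv2.resize(a,(675,300),interpolation=3); b=cv2.resize(b,(600,300),interpolation=3)
b=cv2.copyMakeBorder(b,0,0,0,75,0); cv2.imwrite('pics/crop1.png',np.vstack([a,b]))
P=np.load('top0.npy')
for n,(u,v) in dict(car=(289,189),plate=(236,195),k1=(210,176),k2=(210,210),tub=(160,228),ptr=(292,236),jug=(306,168),tumb=(366,171),shk=(363,233),sauce=(193,149),handle=(290,187)).items(): print(n,P[v,u].round(3))
```

```text
car [ 0.567 -0.084  0.098]
plate [0.551 0.095 0.052]
k1 [0.621 0.188 0.03 ]
k2 [0.501 0.186 0.031]
tub [0.439 0.362 0.01 ]
ptr [ 0.414 -0.098  0.018]
jug [ 0.629 -0.137  0.151]
tumb [ 0.644 -0.36   0.01 ]
shk [ 0.423 -0.33   0.088]
sauce [0.685 0.228 0.176]
handle [ 0.566 -0.085  0.158]
```

View pics/crop1.png

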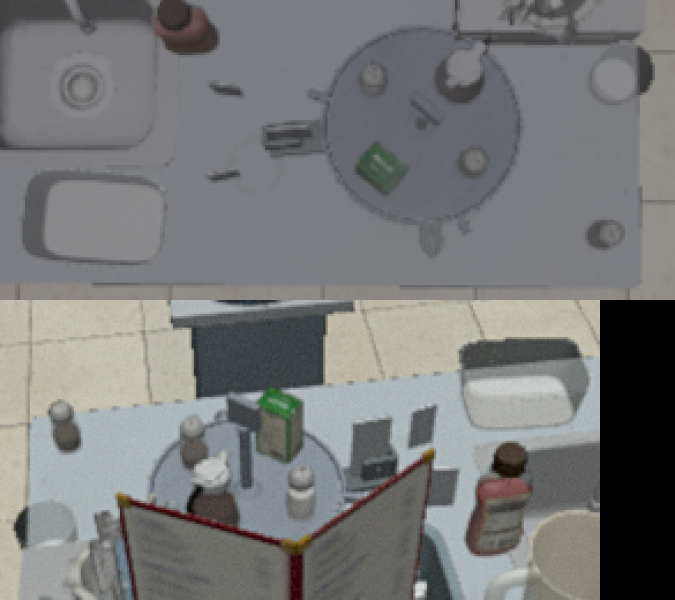

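Three plates stand near the bracket. In the top-view crop they are at (288,130) in the slotted bracket, (226,88) and (222,175). In the side half they are at (372,440) in the bracket, (423,425) and (440,487). The bracket one is the largest and the only one in the slot, so it is the stop plate. I'll move the wrist camera over the scene for an accurate measurement.

Call:
jog_arm --pt "0.03 0.04 0.02 0.12" --pt "0.06 0.08 0.04 0.24" --pt "0.09 0.12 0.06 0.36" --pt "0.12 0.15 0.08 0.48" --pt "0.14 0.19 0.1 0.6" --pt "0.16 0.23 0.12 0.72" --pt "0.18 0.27 0.14 0.84" --pt "0.2 0.31 0.16 0.96" --pt "0.23 0.34 0.18 1.08" --pt "0.26 0.38 0.2 1.2" --pt "0.29 0.42 0.22 1.3" --pt "0.31 0.45 0.22 1.4"

```text
time_s: 1.1
ee_pos: [0.3891, -0.1021, 0.4263]
tool_rot: [0.0, 0.673, 0.74, 0.0]
contact_force: [2.3, -1.0, 0.8]
width: 0.997
gripper_force: 0.0
```

Run:
```python
from h import *
s=telemetry.get_state(); print(s['qpos'].round(3),s['ee_pos'].round(3),s['tool_rot'].round(3),s['time_s'])
c=grab('wrist'); print(c['o'],c['R'].round(2).tolist(),c['fx'],np.array(c['tool_from_camera']).round(3).tolist()); cv2.imwrite('pics/w1.png',c['pixels']); np.save('w1.npy',cloud(c))
import pickle; pickle.dump(c,open('w1.pkl','wb'))
```

```text
[-0.257  0.07   0.298  1.797 -0.     1.219] [ 0.389 -0.102  0.426] [0.    0.673 0.74  0.   ] 1.1
[ 0.38272946 -0.02371435  0.56864196] [[1.0, 0.09, 0.03], [0.1, -0.95, -0.3], [0.0, 0.31, -0.95]] 310.5405241619469 [[0.001, -0.952, -0.305, 0.079], [1.0, 0.001, 0.0, 0.001], [0.0, -0.305, 0.952, -0.142], [0.0, 0.0, 0.0, 1.0]]
```

View pics/w1.png

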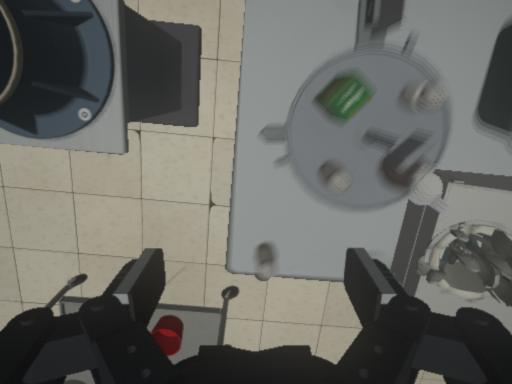

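The wrist view is motion-blurred. It shows the carousel centre at about (370,130), the pointer at (270,132) and the plate bracket at (380,15). I'll move left and let it settle.

Call:
jog_arm --pt "0.01 0.04 0.0 0" --pt "0.02 0.08 0.01 0" --pt "0.04 0.12 0.01 0" --pt "0.05 0.16 0.02 0" --pt "0.06 0.19 0.02 0" --pt "0.06 0.22 0.02 0" --pt "0.06 0.22 0.02 0" --pt "0.06 0.22 0.02 0" --pt "0.06 0.22 0.02 0"

```text
time_s: 1.9
ee_pos: [0.4486, 0.1158, 0.4449]
tool_rot: [-0.0, 0.674, 0.738, -0.0]
contact_force: [0.5, 0.2, 0.0]
width: 1.001
gripper_force: 0.0
```

Run:
```python
from h import *
c=grab('wrist'); print(c['s']['ee_pos'],abs(c['s']['qd']).max()); np.save('w2.npy',cloud(c))
import pickle; pickle.dump(c,open('w2.pkl','wb'))
cv2.imwrite('pics/w2.png',cv2.resize(c['pixels'],(800,600),interpolation=3))
```

```text
[0.44855109 0.11581104 0.44488248] 0.023643278583006085
```

View pics/w2.png

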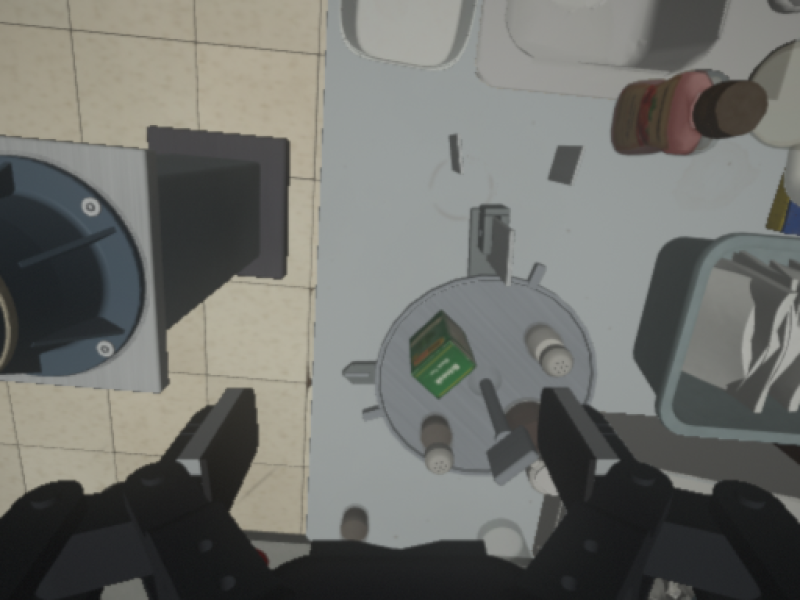

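The view is sharp. The plate rises from the bracket at (490,240), with its top edge running roughly (515,232) to (512,283). The handle bar is at (512,455) and the tub is at (408,30). Next I'll measure with the depth cloud.

Run:
```python
from h import *
import pickle
c=pickle.load(open('w2.pkl','rb')); P=np.load('w2.npy'); T=np.load('top0.npy')
def st(Q,n):
    Q=Q[~np.isnan(Q[:,0])]; print(n,len(Q),'med',np.median(Q,0).round(4),'min',Q.min(0).round(3),'max',Q.max(0).round(3)); return Q
def box(P,x,y,z): return P[(P[...,0]>x[0])&(P[...,0]<x[1])&(P[...,1]>y[0])&(P[...,1]<y[1])&(P[...,2]>z[0])&(P[...,2]<z[1])]
# plate
for n,A in(('w',P),('t',T)):
    st(box(A,(.5,.62),(.04,.16),(.06,.15)),n+' plate>60')
    q=st(box(A,(.5,.62),(.04,.16),(.11,.15)),n+' plate top')
    r=cv2.minAreaRect(q[:,:2].astype('f4')) if len(q)>3 else 0; print(r)
    # z profile
    q=box(A,(.5,.62),(-.15,.0),(.17,.25)); q=st(q,n+' handle'); 
    if len(q)>5: print(cv2.minAreaRect(q[:,:2].astype('f4')), np.sort(q[:,2])[-5:].round(3))
    q=st(box(A,(.3,.75),(-.3,.12),(.026,.038)),n+' tray')
    # circle fit
    if len(q)>50: print(cv2.minEnclosingCircle(q[:,:2].astype('f4')))
    q=st(box(A,(.3,.6),(.2,.55),(.06,.11)),n+' tub rim'); print(cv2.minAreaRect(q[:,:2].astype('f4')) if len(q)>3 else 0)
# pointer tip wrist px
p=P.reshape(384,512,3); 
for u,v in((343,371),):
    print('ptr',ray_at(c,u*.64,v*.64,.012))
print(P[228:250,215:240,2][::3,::3].round(3))
```

```text
w plate>60 422 med [0.5592 0.0993 0.107 ] min [0.556 0.07  0.06 ] max [0.566 0.126 0.129]
w plate top 197 med [0.5598 0.099  0.1255] min [0.556 0.07  0.11 ] max [0.566 0.126 0.129]
((0.5609496831893921, 0.0979347974061966), (0.005469943396747112, 0.05527974292635918), 5.5001678466796875)
w handle 696 med [ 0.5767 -0.0778  0.197 ] min [ 0.559 -0.103  0.17 ] max [ 0.596 -0.061  0.21 ]
((0.578242301940918, -0.08100146055221558), (0.04718589782714844, 0.01336844451725483), 49.27443313598633) [0.209 0.209 0.209 0.21  0.21 ]
w tray 8655 med [ 0.5704 -0.0562  0.0319] min [ 0.427 -0.3    0.026] max [0.718 0.119 0.038]
((0.6226811408996582, -0.0905434787273407), 0.22307878732681274)
w tub rim 553 med [0.4487 0.2769 0.0777] min [0.377 0.201 0.06 ] max [0.504 0.327 0.086]
((0.4405945837497711, 0.2642842233181), (0.12566408514976501, 0.12667766213417053), 89.73711395263672)
t plate>60 69 med [0.5565 0.094  0.113 ] min [0.553 0.067 0.06 ] max [0.563 0.121 0.13 ]
t plate top 36 med [0.5577 0.0925 0.1225] min [0.553 0.068 0.11 ] max [0.563 0.121 0.13 ]
((0.5584579110145569, 0.09456127136945724), (0
[... 522 characters left out ...]
ax [0.507 0.457 0.091]
((0.4399532675743103, 0.32974618673324585), (0.25417953729629517, 0.12880247831344604), 88.12108612060547)
ptr [ 0.39760638 -0.09606444  0.012     ]
[[ 0.001 -0.002 -0.     0.001 -0.001  0.001  0.     0.001 -0.001]
 [-0.001 -0.001 -0.001 -0.001  0.006  0.006  0.005  0.005  0.007]
 [ 0.    -0.003  0.     0.011  0.011  0.011  0.014  0.011  0.012]
 [ 0.    -0.     0.013  0.01   0.013  0.011  0.012  0.013  0.011]
 [ 0.    -0.002  0.013  0.016  0.016  0.014  0.015  0.012  0.012]
 [-0.001  0.001 -0.001  0.012  0.011  0.013  0.011  0.013  0.011]
 [-0.001 -0.002 -0.001  0.    -0.    -0.003 -0.001 -0.001 -0.001]
 [-0.001 -0.002  0.001 -0.001 -0.    -0.001 -0.    -0.002 -0.   ]]
```

Checks on the measurements:
- **Plate:** top edge at z 0.127, 5.5 by 55 mm, yaw 0.095, and 180 mm from the axis.
- **Handle:** top at z 0.209, 47 by 13 mm.
- **Carousel axis:** about (0.577, -0.082).
- **Tub:** centre about (0.44, 0.36).

All of these agree with the text. I'm descending on the plate.

Call:
jog_arm --pt "0.03 -0.01 -0.02 0" --pt "0.06 -0.02 -0.04 0" --pt "0.09 -0.02 -0.06 0" --pt "0.112 -0.019 -0.09 0" --pt "0.112 -0.019 -0.13 0" --pt "0.112 -0.019 -0.17 0" --pt "0.112 -0.019 -0.21 0" --pt "0.112 -0.019 -0.25 0" --pt "0.112 -0.019 -0.28 0" --pt "0.112 -0.019 -0.28 0" --pt "0.112 -0.019 -0.28 0" --pt "0.112 -0.019 -0.28 0" --claw 0.06

```text
time_s: 2.95
ee_pos: [0.5616, 0.0965, 0.1675]
tool_rot: [0.001, 0.675, 0.738, 0.001]
contact_force: [1.0, 0.2, 0.4]
width: 0.707
gripper_force: 0.0
```

Run:
```python
from h import *
c=grab('wrist'); print(c['s']['ee_pos'],c['s']['tool_rot'],abs(c['s']['qd']).max()); P=cloud(c)
q=P[(P[...,0]>.5)&(P[...,0]<.62)&(P[...,1]>.04)&(P[...,1]<.16)&(P[...,2]>.118)&(P[...,2]<.135)]
print(len(q),cv2.minAreaRect(q[:,:2].astype('f4')),np.median(q,0))
cv2.imwrite('pics/w3.png',c['pixels'])
```

```text
[0.56161767 0.0964953  0.16747481] [0.00081411 0.67497155 0.7378426  0.00101828] 0.020341671664585517
662 ((0.5608521103858948, 0.09777586162090302), (0.004966188687831163, 0.055943652987480164), 5.168296813964844) [0.56090046 0.10017693 0.12648803]
```

View pics/w3.png

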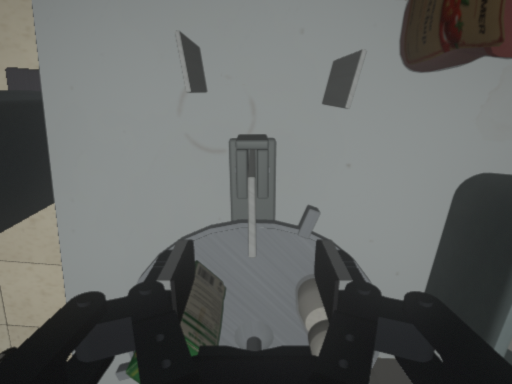

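The close view shows the plate edge-on at (252,215), midway between the fingers (about 180 and 330). Its top edge measures (0.561, 0.098, 0.127), which matches. I'll go down and close.

Call:
jog_arm --pt "-0.001 0.001 -0.03 0" --pt "-0.001 0.001 -0.06 0" --pt "-0.001 0.001 -0.077 0" --pt "-0.001 0.001 -0.077 0" --pt "-0.001 0.001 -0.077 0"

```text
time_s: 3.42
ee_pos: [0.5604, 0.0981, 0.0896]
tool_rot: [0.0, 0.675, 0.738, 0.0]
contact_force: [-0.0, -0.1, 1.7]
width: 0.702
gripper_force: 0.0
```

Call:
jog_arm --pt "0 0 0 0" --pt "0 0 0 0" --pt "0 0 0 0" --pt "0 0 0 0" --pt "0 0 0 0" --pt "0 0 0 0" --pt "0 0 0 0" --pt "0 0 0 0" --claw 0.0

```text
time_s: 4.08
ee_pos: [0.56, 0.0981, 0.0889]
tool_rot: [0.0, 0.675, 0.738, 0.0]
contact_force: [-1.5, 0.3, 7.7]
width: 0.051
gripper_force: 58.9
```

Call:
jog_arm --pt "0 0 0.01 0" --pt "0 0 0.02 0" --pt "0 0 0.035 0" --pt "0 0 0.05 0" --pt "0 0 0.065 0" --pt "0 0 0.08 0" --pt "0 0 0.1 0" --pt "0 0 0.12 0" --pt "0 0 0.14 0" --pt "0 0 0.15 0" --pt "0 0 0.15 0" --pt "0 0 0.15 0"

```text
time_s: 5.08
ee_pos: [0.5598, 0.0981, 0.2381]
tool_rot: [0.0, 0.675, 0.738, 0.0]
contact_force: [-0.4, -0.0, -2.1]
width: 0.052
gripper_force: 58.6
```

Run:
```python
from h import *
c=grab('wrist'); print(c['s']['ee_pos'],c['s']['width'],c['s']['contact_force']); 
d=grab('side')
cv2.imwrite('pics/w4.png',np.hstack([cv2.resize(c['pixels'],(400,300)),cv2.resize(d['pixels'][100:292,150:406],(400,300))]))
P=cloud(grab('top')); q=P[(P[...,0]>.35)&(P[...,0]<.53)&(P[...,1]>.24)&(P[...,1]<.48)&(P[...,2]>.065)&(P[...,2]<.1)]; print(len(q),cv2.minAreaRect(q[:,:2].astype('f4')))
P=np.load('w2.npy')
for y in ((.15,.24),): 
  for x in((.45,.56),(.56,.68)):
    q=P[(P[...,0]>x[0])&(P[...,0]<x[1])&(P[...,1]>y[0])&(P[...,1]<y[1])&(P[...,2]>.01)]; print(q.min(0).round(3),q.max(0).round(3))
```

```text
[0.5598143  0.09809741 0.23811527] 0.051698212362314706 [-0.36636864 -0.01941539 -2.07340045]
276 ((0.4408959150314331, 0.35813456773757935), (0.19466297328472137, 0.12650375068187714), 86.05345916748047)
[0.5   0.17  0.011] [0.51  0.209 0.083]
[0.621 0.17  0.01 ] [0.68  0.24  0.127]
```

View pics/w4.png

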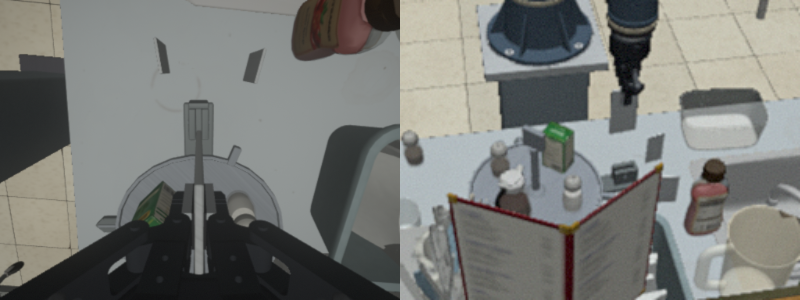

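Left: the plate is in the fingers at (200,210) and out of the bracket. Right: it hangs at (622,110), and the tub at (720,125) is unmoved. I'll carry it over the tub, turned so the plate's thin side lies along the tub's length.

Call:
jog_arm --pt "-0.01 0.02 0 0.12" --pt "-0.02 0.045 0 0.24" --pt "-0.03 0.07 0 0.36" --pt "-0.04 0.095 0 0.48" --pt "-0.05 0.12 0 0.6" --pt "-0.06 0.145 0 0.72" --pt "-0.075 0.17 0 0.84" --pt "-0.09 0.195 0 0.96" --pt "-0.1 0.22 0 1.08" --pt "-0.11 0.24 0 1.2" --pt "-0.119 0.26 0 1.32" --pt "-0.119 0.26 0 1.41"

```text
time_s: 6.23
ee_pos: [0.4386, 0.3608, 0.2369]
tool_rot: [-0.001, 0.031, 1.0, -0.0]
contact_force: [0.1, -0.2, -1.0]
width: 0.052
gripper_force: 58.6
```

Call:
jog_arm --pt "0 0 -0.01 0" --pt "0 0 -0.04 0" --pt "0 0 -0.07 0" --pt "0 0 -0.1 0" --pt "0 0 -0.12 0" --pt "0 0 -0.135 0" --pt "0 0 -0.145 0" --pt "0 0 -0.15 0" --pt "0 0 -0.15 0" --pt "0 0 -0.15 0"

```text
time_s: 7.07
ee_pos: [0.4409, 0.358, 0.0884]
tool_rot: [0.0, 0.036, 0.999, 0.0]
contact_force: [-0.4, 0.4, -0.4]
width: 0.053
gripper_force: 58.7
```

Call:
jog_arm --pt "0 0 -0.003 0" --pt "0 0 -0.006 0" --pt "0 0 -0.006 0"

```text
time_s: 7.32
ee_pos: [0.4413, 0.3586, 0.0827]
tool_rot: [0.001, 0.036, 0.999, 0.001]
contact_force: [-0.1, -1.6, 5.8]
width: 0.051
gripper_force: 59.8
```

Call:
jog_arm --pt "0 0 0 0" --pt "0 0 0 0" --pt "0 0 0 0" --pt "0 0 0 0" --pt "0 0 0 0" --pt "0 0 0 0" --claw 0.05

```text
time_s: 7.82
ee_pos: [0.4406, 0.3581, 0.082]
tool_rot: [-0.0, 0.035, 0.999, 0.0]
contact_force: [0.0, 0.4, -0.6]
width: 0.589
gripper_force: 0.0
```

Call:
jog_arm --pt "0 0 0.02 0" --pt "0 0 0.05 0" --pt "0 0 0.09 0" --pt "0 0 0.13 0" --pt "0 0 0.17 0" --pt "0 0 0.2 0" --pt "0 0 0.22 0" --pt "0 0 0.22 0"

```text
time_s: 8.48
ee_pos: [0.4416, 0.3589, 0.3064]
tool_rot: [0.002, 0.035, 0.999, 0.002]
contact_force: [0.1, 1.2, 0.5]
width: 0.583
gripper_force: 0.0
```

Run:
```python
from h import *
c=grab('wrist'); print(c['s']['ee_pos'],c['s']['tool_rot'],c['s']['qpos'].round(3),c['s']['time_s'])
d=grab('side'); t=grab('top')
f=lambda a:cv2.resize(a,(400,300))
cv2.imwrite('pics/w5.png',np.vstack([np.hstack([f(c['pixels']),f(d['pixels'][110:230,300:460])]),np.hstack([f(t['pixels'][140:260,120:280]),f(t['pixels'][130:250,230:390])])]))
P=cloud(c); q=P[(P[...,0]>.38)&(P[...,0]<.5)&(P[...,1]>.27)&(P[...,1]<.45)]; print(np.nanmin(q,0),np.nanmax(q,0))
P=cloud(t); q=P[(P[...,0]>.5)&(P[...,0]<.65)&(P[...,1]>-.15)&(P[...,1]<-.02)&(P[...,2]>.195)&(P[...,2]<.22)]; print(cv2.minAreaRect(q[:,:2].astype('f4')))
```

```text
[0.44157377 0.35885103 0.30641702] [0.00227746 0.0353923  0.99936893 0.00198392] [ 0.682  0.364  0.358  1.559 -0.     0.753] 8.4833
[ 0.38000008  0.27000338 -0.0032421 ] [0.49999921 0.44999764 0.39956898]
((0.5756494402885437, -0.0847005844116211), (0.046650320291519165, 0.013013312593102455), 47.55534744262695)
```

View pics/w5.png

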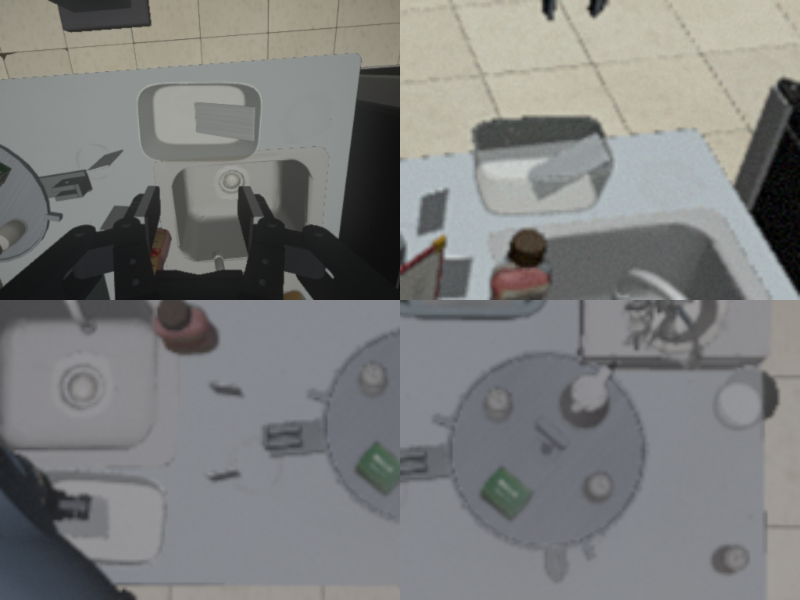

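The plate leans inside the tub: wrist view at (225,120), side view at (570,165). The tub is upright, the lower edge is inside and the bystanders are unmoved. Next I'll hover over the handle. The bar's yaw is about 0.85, and the jug direction gives a turn of roughly -2.36 rad. I'm using tool yaw 3.99 so that the last joint stays in range.

Call:
jog_arm --pt "0.01 -0.037 0 0.08" --pt "0.02 -0.074 0 0.16" --pt "0.03 -0.111 0 0.24" --pt "0.045 -0.148 0 0.32" --pt "0.055 -0.185 0 0.4" --pt "0.07 -0.222 0 0.48" --pt "0.08 -0.26 0 0.56" --pt "0.095 -0.3 0 0.64" --pt "0.105 -0.335 0 0.72" --pt "0.115 -0.37 0 0.8" --pt "0.125 -0.405 0 0.88" --pt "0.136 -0.44 0 0.92" --claw 0.03

```text
time_s: 9.63
ee_pos: [0.5761, -0.0838, 0.3007]
tool_rot: [-0.001, -0.414, 0.91, 0.001]
contact_force: [0.2, 0.3, 0.1]
width: 0.349
gripper_force: 0.0
```

Call:
jog_arm --pt "0 0 0 0" --pt "0 0 0 0" --pt "0 0 0 0" --pt "0 0 0 0"

```text
time_s: 9.97
ee_pos: [0.5762, -0.081, 0.3015]
tool_rot: [-0.0, -0.412, 0.911, 0.0]
contact_force: [0.1, 0.3, 0.1]
width: 0.348
gripper_force: 0.0
```

Run:
```python
from h import *
c=grab('wrist'); s=c['s']; print(s['ee_pos'],'yaw',2*np.arctan2(s['tool_rot'][2],s['tool_rot'][1]),s['qpos'].round(3),s['time_s'],abs(s['qd']).max())
P=cloud(c); q=P[(P[...,0]>.53)&(P[...,0]<.63)&(P[...,1]>-.13)&(P[...,1]<-.03)&(P[...,2]>.198)&(P[...,2]<.216)]
print(len(q),cv2.minAreaRect(q[:,:2].astype('f4')),np.median(q,0)); np.save('w6.npy',P)
import pickle; pickle.dump(c,open('w6.pkl','wb'))
cv2.imwrite('pics/w6.png',c['pixels'])
```

```text
[ 0.57623248 -0.08100935  0.30154286] yaw 3.9913296059852996 [-0.14   0.4    0.398  1.57   0.    -0.989] 9.9667 0.009294390623566583
851 ((0.5773209929466248, -0.08283846080303192), (0.047375742346048355, 0.01159853208810091), 48.305442810058594) [ 0.5763037  -0.08414309  0.20720358]
```

View pics/w6.png

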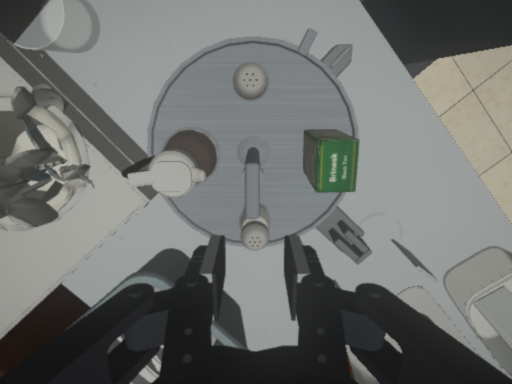

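The hover view shows the bar at (252,185), centred between the fingers. Its top measures (0.577, -0.083, 0.207), yaw 0.843. The jug is at (175,170) with its black handle outward at (138,172), and the pointer is at (342,58). I'll descend and grip.

Call:
jog_arm --pt "0.001 -0.002 -0.03 -0.007" --pt "0.001 -0.002 -0.06 -0.007" --pt "0.001 -0.002 -0.09 -0.007" --pt "0.001 -0.002 -0.115 -0.007" --pt "0.001 -0.002 -0.127 -0.007" --pt "0.001 -0.002 -0.127 -0.007" --pt "0.001 -0.002 -0.127 -0.007"

```text
time_s: 10.6
ee_pos: [0.5773, -0.0831, 0.1753]
tool_rot: [-0.0, -0.409, 0.912, 0.0]
contact_force: [-1.1, 0.1, 0.8]
width: 0.354
gripper_force: 0.0
```

Call:
jog_arm --pt "0 0 0 0" --pt "0 0 0 0" --pt "0 0 0 0" --pt "0 0 0 0" --pt "0 0 0 0" --pt "0 0 0 0" --claw 0.0

```text
time_s: 11.1
ee_pos: [0.5774, -0.0827, 0.1767]
tool_rot: [0.001, -0.409, 0.912, 0.001]
contact_force: [-9.7, 8.4, 10.6]
width: 0.13
gripper_force: 61.1
```

Call:
jog_arm --pt "0 0 0 -0.05" --pt "0 0 0 -0.12" --pt "0 0 0 -0.2" --pt "0 0 0 -0.3" --pt "0 0 0 -0.4" --pt "0 0 0 -0.5" --pt "0 0 0 -0.6" --pt "0 0 0 -0.65" --pt "0 0 0 -0.65" --pt "0 0 0 -0.65"

```text
time_s: 11.93
ee_pos: [0.5775, -0.083, 0.1767]
tool_rot: [0.001, -0.096, 0.995, 0.001]
contact_force: [-8.5, 7.5, 8.4]
width: 0.131
gripper_force: 61.0
```

Call:
jog_arm --pt "0 0 0 -0.08" --pt "0 0 0 -0.18" --pt "0 0 0 -0.28" --pt "0 0 0 -0.38" --pt "0 0 0 -0.48" --pt "0 0 0 -0.58" --pt "0 0 0 -0.68" --pt "0 0 0 -0.78" --pt "0 0 0 -0.88" --pt "0 0 0 -0.96" --pt "0 0 0 -1.0" --pt "0 0 0 -1.0"

```text
time_s: 12.93
ee_pos: [0.5774, -0.0835, 0.1767]
tool_rot: [0.0, 0.394, 0.919, 0.0]
contact_force: [-9.5, 4.0, 9.7]
width: 0.134
gripper_force: 61.1
```

Call:
jog_arm --pt "0 0 0 -0.08" --pt "0 0 0 -0.18" --pt "0 0 0 -0.28" --pt "0 0 0 -0.38" --pt "0 0 0 -0.48" --pt "0 0 0 -0.58" --pt "0 0 0 -0.66" --pt "0 0 0 -0.7" --pt "0 0 0 -0.7" --pt "0 0 0 -0.7" --pt "0 0 0 -0.7"

```text
time_s: 13.85
ee_pos: [0.577, -0.0837, 0.1767]
tool_rot: [-0.0, 0.684, 0.729, 0.0]
contact_force: [-12.3, 2.7, 10.6]
width: 0.131
gripper_force: 61.3
```

Run:
```python
from h import *
c=grab('wrist'); s=c['s']; print(s['ee_pos'],'yaw',2*np.arctan2(s['tool_rot'][2],s['tool_rot'][1]),s['qpos'].round(3),s['time_s'],s['contact_force'])
t=grab('top'); import pickle; pickle.dump((c,t),open('w7.pkl','wb'))
f=lambda a:cv2.resize(a,(400,300),interpolation=3)
cv2.imwrite('pics/w7.png',np.hstack([f(c['pixels']),f(t['pixels'][135:255,210:370])]))
```

```text
[ 0.57702053 -0.08365239  0.17668369] yaw 1.6338847232541693 [-0.144  0.399  0.083  1.254  0.     1.364] 13.85 [-12.29219098   2.67386846  10.63927078]
```

View pics/w7.png

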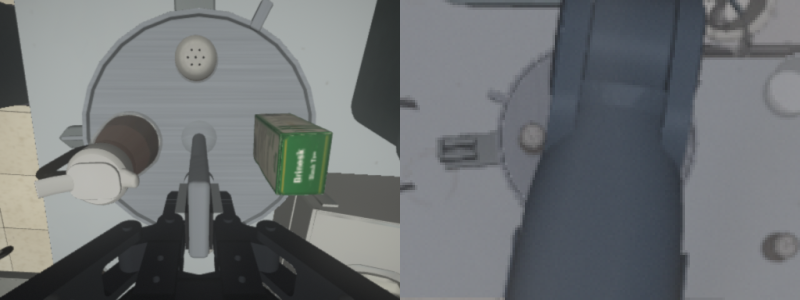

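Left, the wrist view shows the pointer at (70,137), the jug base at (128,145) and its handle at (60,165). The handle stands taller, so parallax shifts it. I'll verify it in numbers.

Run:
```python
from h import *
import pickle
c,t=pickle.load(open('w7.pkl','rb')); P=cloud(c); ax=np.array([.5772,-.0832]); g=c['pixels'].max(-1)
fy=.092; R=np.array([[np.cos(fy),np.sin(fy)],[-np.sin(fy),np.cos(fy)]])
L=np.full(P.shape,np.nan); L[...,:2]=(P[...,:2]-ax)@R.T; L[...,2]=P[...,2]
def m(n,mask):
    q=L[mask]; print(n,len(q), np.median(q,0).round(4) if len(q) else '',np.percentile(q,[3,97],axis=0).round(3).tolist() if len(q) else '')
near=(abs(L[...,1])<.07)
m('pointer 8-16mm, x<-.142',near&(L[...,2]>.007)&(L[...,2]<.02)&(L[...,0]<-.142)&(L[...,0]>-.2))
m('tip',near&(L[...,2]>.007)&(L[...,2]<.02)&(L[...,0]<-.175)&(L[...,0]>-.2))
m('dark handle',near&(g<45)&(L[...,2]>.07)&(L[...,2]<.15)&(L[...,0]<-.11)&(L[...,0]>-.19))
m('anything out',near&(L[...,2]>.06)&(L[...,2]<.15)&(L[...,0]<-.115)&(L[...,0]>-.19))
m('lid',near&(L[...,2]>.145)&(L[...,2]<.175)&(L[...,0]<-.03)&(L[...,0]>-.15))
```

```text
pointer 8-16mm, x<-.142 660 [-0.1632  0.0021  0.0119] [[-0.178, -0.012, 0.01], [-0.151, 0.014, 0.015]]
tip 52 [-0.1771  0.0013  0.0117] [[-0.181, -0.006, 0.011], [-0.175, 0.007, 0.015]]
dark handle 0  
anything out 814 [-0.1254  0.0038  0.117 ] [[-0.132, -0.001, 0.071], [-0.117, 0.005, 0.143]]
lid 5500 [-0.0792  0.003   0.1516] [[-0.112, -0.017, 0.146], [-0.049, 0.021, 0.161]]
```

The handle's middle is about 3 mm off the line and the pointer about 2 mm off it, against a tolerance of 15 mm. The bar is held with 61 N and nothing is moving, so I'm handing in.

```bash
python3 -c "
from station import job_done
print(job_done())"
```

```text
the job is handed in; nothing more can be done
None
```

The job is handed in, though no verdict came back: the stop plate rests in the clear tub, the jug's handle stands within about 3 mm of the pointer line, and the gripper is still closed on the centre handle at about 61 N.

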